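# Refit the overflow standpipe of a bain-marie

### The arm

A 6-joint arm with a two-finger parallel gripper is mounted at the origin on the work surface. World frame = base frame: x ahead of the robot, y to its left, z up, the work surface at z = 0. Lengths are in mm, angles in rad, forces in N, time in s.
With the tool pointing down it reaches from about 300 to 775 mm from the base axis. Payload 14.6 kg.
Tool frame: the origin (TCP) lies midway between the tips of the shut fingers; the grasp point (between the pads) lies 19 mm behind it; z points along the fingers, y is the direction in which the jaws open and shut (so a half turn about z gives the same grasp; the last joint's range is limited). The gripper opens to 94 mm and grips with 3 to 60 N. Pads are 16 mm wide; open, the fingers measure 119 mm over their backs; the gripper's body (75 mm by 177 mm) begins 78 mm behind the grasp point.
Start: joints at [-0.067, 0.3, 1.521, -0, 1.321, -0.067], TCP at [549.99, -0.002, 205.446] pointing down, gripper open.
Joint ranges: [-3.03, 3.03], [-0.79, 2.21], [0.23, 2.52], [-1.04, 4.18], [0, 3.07], [-2.55, 2.55]. Speed limits (rad/s): [2.22, 2.22, 2.57, 3.14, 3.14, 3.14].

### API

Orientations are given as [roll, pitch, yaw] about the fixed x, y, z axes, in that order (R = Rz(yaw) Ry(pitch) Rx(roll)).
In Python, from cell import manip gives the robot as it stands.
- The arm moves only by the tool play_rows, never from a script. Its argument "commands" is a list of rows, each an object of numbers: "x", "y", "z": the shift along the tool's x, y, z in m; "wx", "wy", "wz": the turn, a rotation vector about the tool's x, y, z in degrees; "grip": the opening, from 0 (shut) to 1 (fully open). In form: [{"x": .., "y": .., "z": .., "wx": .., "wy": .., "wz": .., "grip": ..}, ...]. A call has 1 to 20 rows; each row shifts and turns the commanded pose from where the row before left it, along the tool's axes as they then stand; what a row does not reach is not made up. A row lasts 1/8 s, in which the tool goes at most 62.5 mm and 10.7 degrees, less where a joint would pass 70% of its speed; a pose out of reach is approached as far as the arm can. A call is refused whole if a number of a shift passes 0.0625 or a number of a turn 10.7, either way. A call with a gripper value outside its range is refused whole. The fingers move at their own pace and stop on an object; "squeeze" is the grip in N (left out, the last holds). Time passes only in rows, so rows that do not move let the fingers close. It gives the time, the measured TCP pose, the force and the opening at its end, in the units of the state.
- manip.read_state(): the state, without advancing time (a new reading comes with each control period).
- manip.camera(name): name is "scene" or "side" or "wrist"; returns (picture, depth): 384x512x3 uint8, red, green, blue; 384x512 float32, mm along the optical axis (not along the pixel's ray), 0 where there is no reading.
- manip.camera_info(name): a dict with "intrinsics" (3x3 intrinsics, pixels), "camera_from_world" (4x4, takes a point from world to camera coordinates); the wrist camera has in their place "tool_from_camera" (4x4, takes a point from camera to tool coordinates, whose origin is the TCP and whose axes are the flange's). Camera axes: x right, y up, looking along -z (the intrinsics and any distortion apply to the point x, -y, -z); pixel columns grow to the right and rows downward; lengths in mm; the calibration is good to about 2 mm. A picture is of the moment at which its call begins: read the wrist's pose just before it. camera_info takes no time and is no camera call.
- manip.sign_off(): hands the job in, once; it reports no verdict.
The state is a dict: "clock": time; "joints": joint angles; "qd": joint speeds; "effort": joint torques, N m; "eef_pos": TCP position; "eef_rot": TCP orientation; "wrist_force": force on the tool from outside, world axes, zero at the start; "moment": the same for the moment, N m; "finger_gap": finger opening in mm.
Only numpy, scipy, OpenCV 4.12 (cv2) and the standard library are available. Lean on these libraries where they do the work, as an engineer would, in place of code of your own. Each camera call takes 0.05 s, during which the arm holds its last target.

### The job

Get the empty bain-marie ready for filling: take the overflow standpipe from the counter, put it down through the collared cut-out in the strainer plate, feel about with its foot for the drain socket hidden underneath until it drops in, and let go of it fully home and standing upright. Do not knock over or shove the other things on the counter.

Things in the scene. Friction and masses are not known exactly. Their poses are not given: they have to be found in the camera images.
- pipe_mid (a point): overflow standpipe: plain stainless tube, 28 mm diameter, 115 mm long, about 0.2 kg, two flush black seal rings near its foot, open top. Starts upright on the counter (z = 0) on its foot, in one of three places among tin and pot. This point: on its axis, 57.5 mm above the foot; z runs foot to top. The foot is bevelled: 25 mm across at the end, 28 mm from 4 mm up.
- cutout (a point): centre of the round cut-out in the strainer plate, at the top edge of its collar, 87 mm above the counter. 60 mm across inside; the collar is 64 mm outside and stands 12 mm above the plate. The hidden drain socket lies below it, its centre up to 12 mm to any side of this point: its place is not given and must be felt for.
- plate: strainer plate (perforated false bottom) in the well, 245 by 305 mm, 3 mm thick, its top 75 mm above the counter; laid in with some play, but it does not shift when touched. Origin: centre of its underside, on the well's floor.
- well: bain-marie: stainless box fixed on the counter, open on top, 305 (x) by 365 (y) by 150 mm high, walls 20 mm, 8 mm rim lip outside; origin at the centre of its underside; panel and drain tap on its -x side. The flat floor under the plate is 45 mm above the counter; the drain socket in it is a round blind hole, 30 mm bore, 30 mm deep: home, the pipe's foot is 15 mm and its top 130 mm above the counter.
- tin_mid (a point): red metal tin with a paper band, 83 mm diameter, 108 mm high, on the counter (bystander); this point is its centre
- pot_mid (a point): open stainless pot, 84 mm across the rim, 85 mm high, on the counter (bystander); this point is its centre
- plates_mid (a point): stack of white plates, 150 mm diameter, about 60 mm high, on the counter (bystander); this point is on its axis, 30 mm up

How it is judged:
By the outcome, as a careful person would: the job done as asked, in the order asked, and still so for the second after the job is handed in, with the robot touching nothing.
It also fails if it takes over 67 s, if anything falls off the work surface, if the arm or the gripper's body presses on something with over 40 N, if the wrist force passes 120 N, or if a joint passes its speed limit or range.

## Working session

There is one attempt and no reset: what is moved stays moved. The work goes in short steps, Python scripts to look and compute and a tool call to move; the robot and the scene stay as the last step left them, time stands still between calls to the robot, and variables do not carry over. Pictures are saved under pics/ and viewed, and the job is handed in when it is done.

Besides the shell and the picture viewer there is one more tool, called after "Emit:" by a JSON object that holds its "op" and its "data". play_rows: Moves the arm, as the interface text tells. Its arguments: {"type":"object","properties":{"commands":{"type":"array"},"squeeze":{"type":"number"}},"required":["commands"]}

```bash
mkdir -p pics; ls; python3 - <<'E'
from cell import manip
import cv2,numpy as np
print(manip.read_state())
for n in ["scene","side","wrist"]:
    p,d=manip.camera(n); cv2.imwrite(f"pics/{n}0.png",p[:,:,::-1]); np.save(f"pics/{n}0.npy",d); i=manip.camera_info(n); print(n,{k:np.round(v,3).tolist() if not isinstance(v,str) else v for k,v in i.items()})
E
```

```text
pics
{'clock': 0.0, 'joints': array([-6.66171490e-02,  3.00467283e-01,  1.52160211e+00,  1.29479063e-05,
        1.32071303e+00, -6.65953242e-02]), 'qd': array([-2.51003348e-04, -9.53292459e-05, -5.99681056e-04, -2.39166720e-04,
        1.84327365e-03, -5.50262022e-04]), 'effort': array([-1.53750298e-03, -5.31805658e+01, -3.52735734e+01,  7.07558286e-02,
        2.43994006e-02, -4.79655944e-05]), 'eef_pos': array([5.49724751e+02, 9.40079583e-03, 2.04879534e+02]), 'eef_rot': array([-3.14040635e+00, -9.16882973e-05,  1.57077124e+00]), 'wrist_force': array([ 0.16719245, -0.1239256 , -0.08938394]), 'moment': array([-0.00152196, -0.02546145, -0.00956623]), 'finger_gap': 93.88554203566117}
scene {'intrinsics': [[354.158, 0.0, 257.528], [0.0, 354.158, 187.972], [0.0, 0.0, 1.0]], 'camera_from_world': [[-0.723, 0.691, 0.018, 440.738], [-0.481, -0.522, 0.704, 162.094], [0.496, 0.5, 0.71, -1134.589], [0.0, 0.0, 0.0, 1.0]]}
side {'intrinsics': [[351.254, 0.0, 257.764], [0.0, 351.254, 192.274], [0.0, 0.0, 1.0]], 'camera_from_world': [[-0.997, -0.075, -0.018, 533.889], [0.031, -0.595, 0.803, -148.614], [-0.071, 0.8, 0.596, -774.5], [0.0, 0.0, 0.0, 1.0]]}
wrist {'intrinsics': [[266.554, 0.0, 257.129], [0.0, 266.554, 188.687], [0.0, 0.0, 1.0]], 'tool_from_camera': [[0.001, 0.965, 0.263, 77.176], [1.0, -0.001, -0.0, -0.003], [-0.0, 0.263, -0.965, -178.97], [0.0, 0.0, 0.0, 1.0]]}
```

View pics/scene0.png

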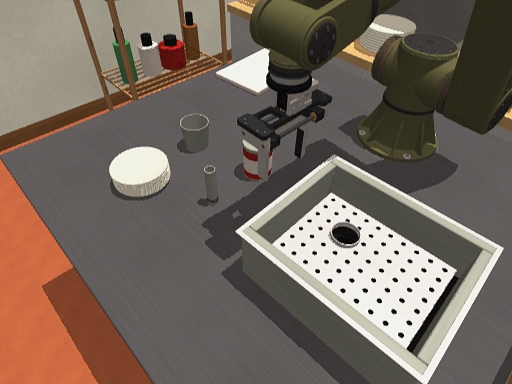

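View pics/side0.png

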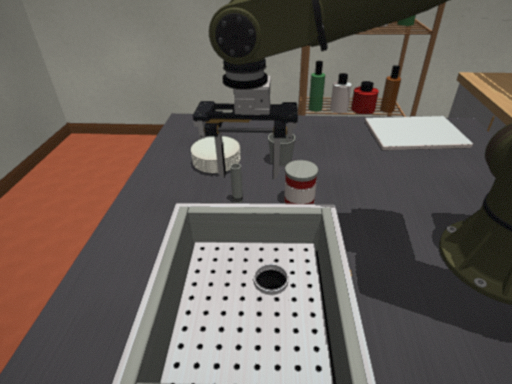

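View pics/wrist0.png

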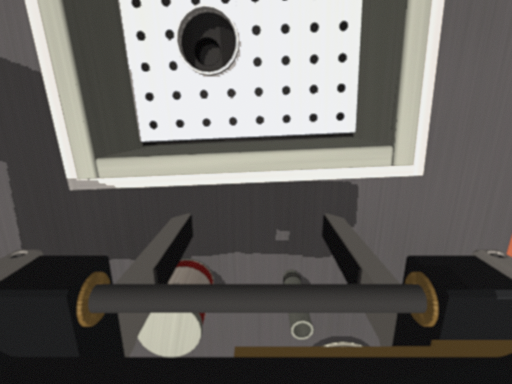

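The scene view shows the pipe's top at about (210,170), the tin at (257,150), the pot at (195,130), the plates at (140,170) and the collar at (346,235). The wrist view shows the cut-out at (209,40) with a darker disc inside it at about (212,53), which may be the socket.

```bash
cat > h.py <<'E'
import numpy as np,cv2
from cell import manip
from scipy.spatial.transform import Rotation as R
def cam(n,st=None):
    i=manip.camera_info(n);K=np.array(i["intrinsics"])
    if n=="wrist":
        T=np.eye(4);T[:3,:3]=R.from_euler('xyz',st["eef_rot"]).as_matrix();T[:3,3]=st["eef_pos"]
        return K,T@np.array(i["tool_from_camera"])
    return K,np.linalg.inv(np.array(i["camera_from_world"]))
def ray(KW,u,v,z):
    K,W=KW
    d=np.array([(u-K[0,2])/K[0,0],-(v-K[1,2])/K[1,1],-1]);d=W[:3,:3]@d;o=W[:3,3]
    return o+d*(z-o[2])/d[2]
def cloud(KW,dep):
    K,W=KW
    v,u=np.mgrid[:dep.shape[0],:dep.shape[1]]
    P=np.stack([(u-K[0,2])/K[0,0]*dep,-(v-K[1,2])/K[1,1]*dep,-dep],-1)
    return P@W[:3,:3].T+W[:3,3]
E
python3 - <<'E'
from h import *
st=manip.read_state()
for n,box in [("scene",(200,160,222,206)),("side",(226,160,246,202))]:
    KW=cam(n);C=cloud(KW,np.load(f"pics/{n}0.npy"))
    u0,v0,u1,v1=box
    P=C[v0:v1,u0:u1].reshape(-1,3); P=P[(P[:,2]>15)&(P[:,2]<125)]
    print(n,"pipe",len(P),np.median(P,0).round(1),P.min(0).round(0),P.max(0).round(0))
    im=cv2.imread(f"pics/{n}0.png")
    cv2.imwrite(f"pics/{n}0p.png",cv2.resize(im[v0-20:v1+10,u0-20:u1+20],None,fx=7,fy=7,interpolation=cv2.INTER_CUBIC))
    u0,v0,u1,v1=(325,215,368,252) if n=="scene" else (248,258,296,298)
    cv2.imwrite(f"pics/{n}0c.png",cv2.resize(im[v0:v1,u0:u1],None,fx=10,fy=10,interpolation=cv2.INTER_CUBIC))
im=cv2.imread("pics/wrist0.png")
cv2.imwrite("pics/wrist0c.png",cv2.resize(im[0:90,165:255],None,fx=6,fy=6,interpolation=cv2.INTER_CUBIC))
cv2.imwrite("pics/wrist0p.png",cv2.resize(im[255:350,240:370],None,fx=6,fy=6,interpolation=cv2.INTER_CUBIC))
KW=cam("wrist",st)
print("wrist pipe top",ray(KW,302,329,115),"cut",ray(KW,209,40,87), "sock",ray(KW,212,53,45))
KW=cam("scene");print("scene pipe",ray(KW,210,170,115),ray(KW,346,235,87))
KW=cam("side");print("side pipe",ray(KW,236,168,115),ray(KW,271,279,87))
E
```

```text
scene pipe 400 [ 608.4 -167.    80.6] [ 590. -190.   16.] [ 618. -161.  120.]
side pipe 450 [ 606.3 -166.9   63.5] [ 591. -364.   15.] [ 656. -161.  116.]
wrist pipe top [ 604.80083035 -173.79585057  115.        ] cut [501.46451611 150.59525676  87.        ] sock [497.44681831 147.44288275  45.        ]
scene pipe [ 603.57718645 -172.52770777  115.        ] [501.85939608 155.01435233  87.        ]
side pipe [ 600.73579026 -165.98976643  115.        ] [498.25453723 156.02305596  87.        ]
```

View pics/wrist0c.png

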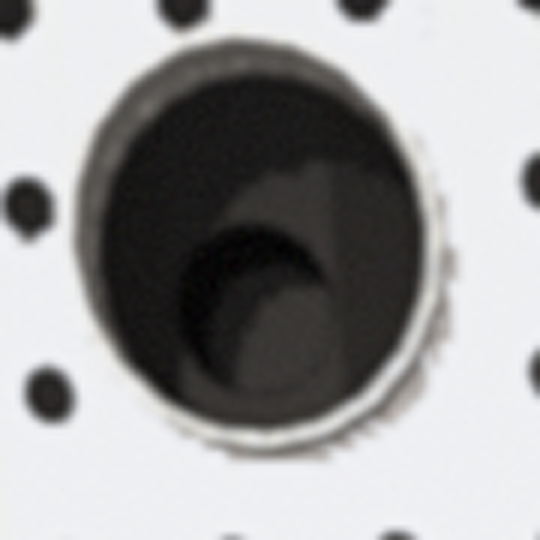

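View pics/wrist0p.png

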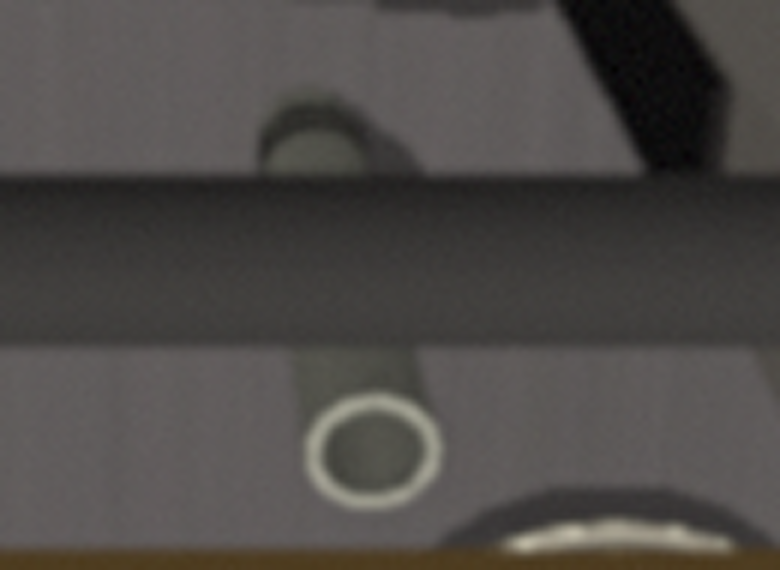

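View pics/scene0p.png

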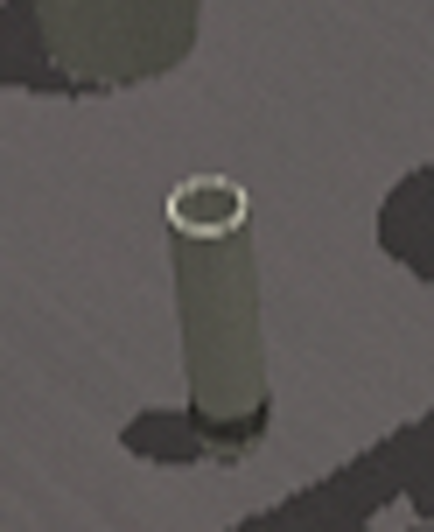

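View pics/scene0c.png

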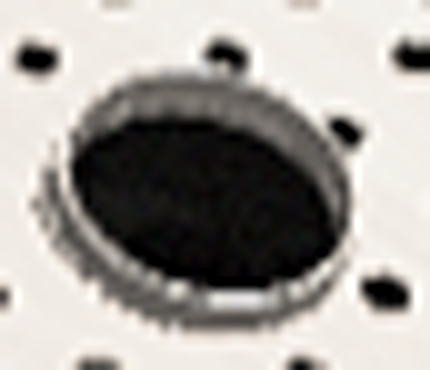

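View pics/side0c.png

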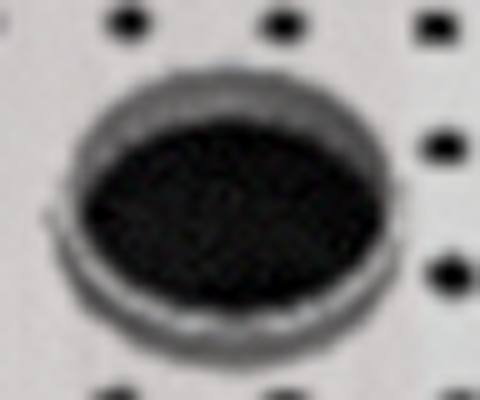

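View pics/side0p.png

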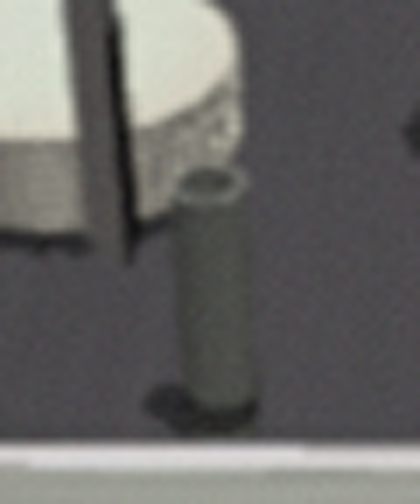

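The wrist view looks down through the cut-out and shows a socket-like hole. I'll move over it for a near-vertical look before fetching the pipe.

Emit:
{"op": "play_rows", "data": {"commands": [{"x": 0.025,"y": -0.0125,"grip": 1},{"x": 0.025,"y": -0.0125},{"x": 0.025,"y": -0.0125},{"x": 0.025,"y": -0.0125},{},{}]}}

```text
$.commands[0]: bad value
```

```bash
python3 - <<'E'
from h import *
st=manip.read_state();p,d=manip.camera("wrist");print(st["clock"],st["eef_pos"],st["eef_rot"],st["wrist_force"])
cv2.imwrite("pics/w1.png",p[:,:,::-1]);np.savez("pics/w1.npz",d=d,pos=st["eef_pos"],rot=st["eef_rot"])
KW=cam("wrist",st);C=cloud(KW,d)
K,W=KW
c=np.array([500,153,87,1]);q=np.linalg.inv(W)@c;u=K[0,0]*q[0]/-q[2]+K[0,2];v=K[1,1]*-q[1]/-q[2]+K[1,2];print(u,v)
u,v=int(u),int(v);cv2.imwrite("pics/w1c.png",cv2.resize(cv2.convertScaleAbs(p[v-45:v+45,u-45:u+45,::-1],alpha=2),None,fx=6,fy=6,interpolation=cv2.INTER_CUBIC));print(u-45,v-45)
Z=C[v-40:v+40:5,u-40:u+40:5,2];print(Z.round(0).astype(int))
E
```

```text
0.15 [ 5.49817379e+02 -2.37668602e-03  2.05024463e+02] [-3.14076099e+00 -6.85292288e-05  1.57076573e+00] [ 0.30269593 -0.13202598  0.29704028]
207.42356232256355 37.32632016111583Traceback (most recent call last):
  File "<stdin>", line 7, in <module>
cv2.error: OpenCV(4.12.0) /io/opencv/modules/imgproc/src/resize.cpp:4208: error: (-215:Assertion failed) !ssize.empty() in function 'resize'
```

View pics/w1.png

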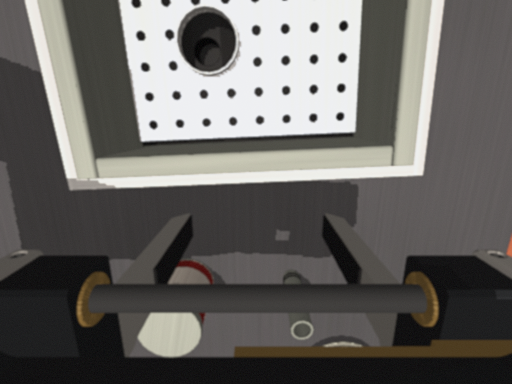

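Emit:
{"op": "play_rows", "data": {"commands": [{"x": 0.025,"y": -0.0125,"z": 0,"wx": 0,"wy": 0,"wz": 0,"grip": 1.0},{"x": 0.025,"y": -0.0125,"z": 0,"wx": 0,"wy": 0,"wz": 0,"grip": 1.0},{"x": 0.025,"y": -0.0125,"z": 0,"wx": 0,"wy": 0,"wz": 0,"grip": 1.0},{"x": 0.025,"y": -0.0125,"z": 0,"wx": 0,"wy": 0,"wz": 0,"grip": 1.0},{"x": 0,"y": 0,"z": 0,"wx": 0,"wy": 0,"wz": 0,"grip": 1.0},{"x": 0,"y": 0,"z": 0,"wx": 0,"wy": 0,"wz": 0,"grip": 1.0}]}}

```text
clock: 0.95
eef_pos: [500.2, 99.6, 205.4]
eef_rot: [3.142, 0.0, 1.571]
wrist_force: [-0.1, 1.3, -0.4]
finger_gap: 93.7
```

```bash
python3 - <<'E'
from h import *
st=manip.read_state();p,d=manip.camera("wrist");print(st["clock"],st["eef_pos"],st["eef_rot"],st["wrist_force"])
cv2.imwrite("pics/w2.png",p[:,:,::-1]);np.savez("pics/w2.npz",d=d,pos=st["eef_pos"],rot=st["eef_rot"])
KW=cam("wrist",st);C=cloud(KW,d)
K,W=KW
c=np.array([500,153,87,1]);q=np.linalg.inv(W)@c;u=K[0,0]*q[0]/-q[2]+K[0,2];v=K[1,1]*-q[1]/-q[2]+K[1,2];print(u,v)
u,v=int(u),int(v);cv2.imwrite("pics/w2c.png",cv2.resize(cv2.convertScaleAbs(p[v-45:v+45,u-45:u+45,::-1],alpha=2),None,fx=6,fy=6,interpolation=cv2.INTER_CUBIC));print(u-45,v-45)
Z=C[v-40:v+40:4,u-40:u+40:4,2];print(Z.round(0).astype(int))
E
```

```text
0.95 [500.22587903  99.56913424 205.41407503] [3.14159210e+00 1.65428107e-04 1.57085520e+00] [-0.06973961  1.28167264 -0.42164857]
256.860067217194 138.31230447115453
211 93
[[ 75  74  75  74  74  73  74  75  74  74  75  76  75  75  76  75  75  74
   75  75]
 [ 75  74  74  74  74  74  74  74  76  74  75  74  73  75  77  75  77  74
   74  74]
 [ 76  76  75 384  74  74  74  76  75  76  74  75  75  75  74  74  75  75
   76  76]
 [ 75  74  75  75  75  74  74  75  75  74  85  74  75  74  75  73  75  76
   74  75]
 [ 74  74  76  75  76  75  75  85  44  44  46  46  45  88  75  75  75  75
   75  75]
 [ 75  75  75  75  75  75  45  45  44  44  45  44  45  45  46  76  75  74
   76  74]
 [ 74  75  74  75  75  46  45  45  45  44  45  44  44  45  45  44  74  75
   76  75]
 [ 76  74  75  75  86  44  44  44  46  45  44  44  45  44  44  44  86  74
   75  75]
 [ 74  74  75  74  44  45  45  15  15  15  15  45  45  45  45  45  44  74
   74  76]
 [ 75  74  76  85  43  44  29  14  14  15  15  15  45  45  44  45  45  87
   75  74]
 [ 75  75  75  86  45  45  21  14  14  15  15  16  45  45  45  44  45  87
   74  74]
 [ 75  74  75  86  45  44  37  14  14  14  14  15  46  46  45  45  46  87
   74  74]
 [ 74  74  75  75  44  44  44  25  15  14  15  44  45  44  44  45  44  86
   74  74]
 [ 75  74  74  74  81  45  43  43  45  43  45  45  44  45  45  45  79  75
   76  73]
 [ 76  74  76  74  87  43  46  44  44  44  45  46  45  46  44  44  86  75
   75  74]
 [ 76  76  75  75  75  88  44  45  46  46  46  45  43  43  45  86  75  75
   74  75]
 [ 75  75  74  75  75  73  87  78  44  44  46  44  44  76  86  75  75  75
   74  75]
 [ 75  76  75  73  75  74  74  74  87  86  83  85  86  75  75  77  75  74
   76  76]
 [ 75  75  75  75  74  74  74  76  75  74  75  75  77  75  74  76  74  74
   75  74]
 [ 75  74  74  75  75  72  74  75  74  75  76  74  75  74  74  74  74  74
   75  75]]
```

View pics/w2c.png

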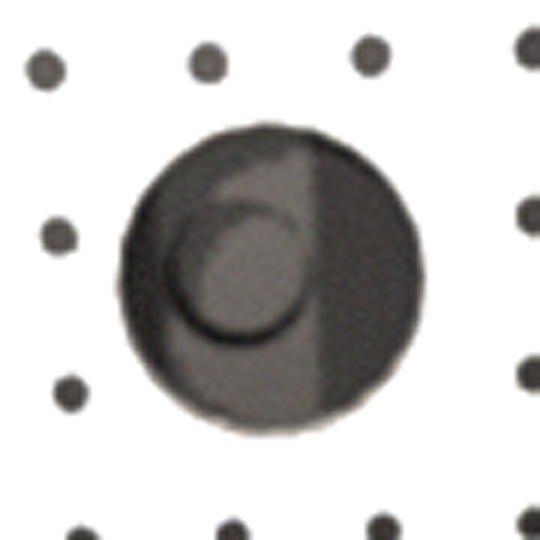

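View pics/w2.png

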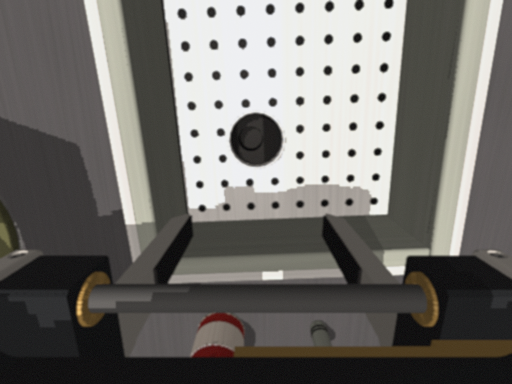

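The near-vertical view shows the cut-out at about (256,139) and the socket bottom inside it at (250,138), with depth reading z≈15 there against z≈45 for the floor around it. Next I'll work out both centres and the pipe's position.

```bash
python3 - <<'E'
from h import *
z=np.load("pics/w2.npz");st=dict(eef_pos=z["pos"],eef_rot=z["rot"]);KW=cam("wrist",st);d=cv2.medianBlur(z["d"],3);C=cloud(KW,d)
def fit(m,zz,name):
    c=max(cv2.findContours(m.astype(np.uint8),cv2.RETR_EXTERNAL,cv2.CHAIN_APPROX_NONE)[0],key=cv2.contourArea)
    e=cv2.fitEllipse(c);cen=ray(KW,*e[0],zz);r=ray(KW,e[0][0]+e[1][0]/2+.5,e[0][1],zz)
    print(name,e,cen.round(1),"diam",2*np.linalg.norm(r-cen))
roi=np.zeros(d.shape,bool);roi[105:175,225:290]=1
fit(roi&(C[...,2]<41),45,"socket")
fit(roi&(C[...,2]<66),87,"cut (see-thru)")
# bystanders+pipe from scene depth
n="scene";D=np.load("pics/scene0.npy");C=cloud(cam(n),D)
for nm,zt,(u0,v0,u1,v1) in [("pipe",115,(200,160,222,180)),("tin",108,(238,120,275,165)),("pot",85,(178,112,212,135)),("plates",60,(105,140,175,185))]:
    P=C[v0:v1,u0:u1].reshape(-1,3);P=P[abs(P[:,2]-zt)<5]
    print(nm,len(P),(P.min(0)+P.max(0))/2,P.max(0)-P.min(0))
im=cv2.imread("pics/scene0.png")
E
```

```text
socket ((250.69992065429688, 138.0028839111328), (22.426528930664062, 23.051769256591797), 115.3486328125) [492.2 150.   45. ] diam 29.392051588331395
cut (see-thru) ((256.1287841796875, 138.2029266357422), (50.59621047973633, 51.40216827392578), 174.60098266601562) [499.2 153.1  87. ] diam 56.73564241987071
pipe 64 [ 603.64867325 -175.09414456  114.93565955] [26.39233549 27.37927551  9.31426151]
tin 106 [ 468.44031989 -185.08825982  107.73009382] [19.85779025 63.33435874  9.21490878]
pot 152 [ 490.64676747 -394.18447901   84.69112894] [82.1581045  84.26137722  9.3726199 ]
plates 677 [ 691.97394705 -368.14996109   59.08892238] [149.33510817 149.7220156    8.11867619]
```

```bash
python3 - <<'E'
from h import *
D=np.load("pics/side0.npy");C=cloud(cam("side"),D)
for nm,zt,(u0,v0,u1,v1) in [("pipe",115,(226,160,246,178)),("tin",108,(280,155,322,185))]:
    P=C[v0:v1,u0:u1].reshape(-1,3);P=P[abs(P[:,2]-zt)<5]
    print(nm,len(P),(P.min(0)+P.max(0))/2,P.max(0)-P.min(0))
z=np.load("pics/wrist0.npy");st=dict(eef_pos=np.array([549.8,0,205]),eef_rot=np.array([3.1416,0,1.5708]))
K=cam("wrist",st);C=cloud(K,z);P=C[318:341,288:316].reshape(-1,3);P=P[abs(P[:,2]-115)<5];print("wrist pipe",len(P),(P.min(0)+P.max(0))/2,P.max(0)-P.min(0))
print(ray(K,302-.0,255+74-0.5,115))
c=cam("scene");print(ray(c,180+207/7,140+206/7,115));c=cam("side");print(ray(c,206+211/7,140+185/7,115))
E
```

```text
pipe 39 [ 604.42174214 -174.78141018  112.83150898] [25.8471561  27.61002163  5.58444026]
tin 486 [ 437.87376464 -183.73070696  106.33692172] [80.55706913 85.20147339  6.590379  ]
wrist pipe 227 [ 605.03484991 -174.651891    113.2930111 ] [27.12549794 27.39342988  6.26221721]
[ 604.836492   -173.08930017  115.        ]
[ 603.07359372 -174.79896134  115.        ]
[ 601.29303576 -173.3177075   115.        ]
```

Emit:
{"op": "play_rows", "data": {"commands": [{"x": -0.045,"y": 0.017,"z": 0,"wx": 0,"wy": 0,"wz": 0,"grip": 1.0},{"x": -0.045,"y": 0.017,"z": 0,"wx": 0,"wy": 0,"wz": 0,"grip": 1.0},{"x": -0.045,"y": 0.017,"z": 0,"wx": 0,"wy": 0,"wz": 0,"grip": 1.0},{"x": -0.045,"y": 0.017,"z": 0,"wx": 0,"wy": 0,"wz": 0,"grip": 1.0},{"x": -0.045,"y": 0.017,"z": 0,"wx": 0,"wy": 0,"wz": 0,"grip": 1.0},{"x": -0.045,"y": 0.017,"z": 0,"wx": 0,"wy": 0,"wz": 0,"grip": 1.0},{"x": -0.004,"y": 0.002,"z": 0.03,"wx": 0,"wy": 0,"wz": 0,"grip": 1.0},{"x": 0,"y": 0,"z": 0.03,"wx": 0,"wy": 0,"wz": 0,"grip": 1.0},{"x": 0,"y": 0,"z": 0,"wx": 0,"wy": 0,"wz": 0,"grip": 1.0},{"x": 0,"y": 0,"z": 0,"wx": 0,"wy": 0,"wz": 0,"grip": 1.0}]}}

```text
clock: 2.25
eef_pos: [604.4, -174.5, 146.8]
eef_rot: [3.14, 0.0, 1.57]
wrist_force: [0.4, -0.9, 0.2]
finger_gap: 94.0
```

```bash
python3 - <<'E'
from h import *
st=manip.read_state();p,d=manip.camera("scene");print(st["clock"],st["eef_pos"],st["eef_rot"],st["wrist_force"])
cv2.imwrite("pics/s3.png",p[:,:,::-1])
p,d=manip.camera("side");cv2.imwrite("pics/d3.png",p[:,:,::-1])
E
```

```text
2.25 [ 604.41404589 -174.51035164  146.76387391] [3.14021744e+00 4.73150714e-04 1.57042993e+00] [ 0.38174405 -0.91067866  0.23950115]
```

View pics/s3.png

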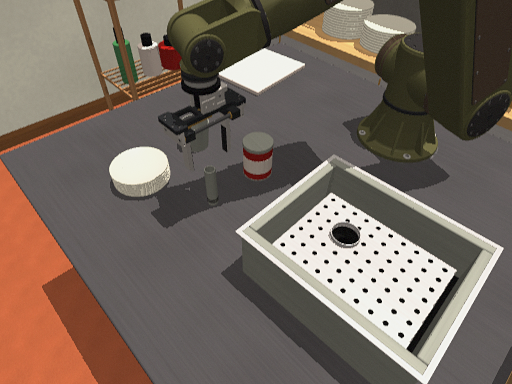

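View pics/d3.png

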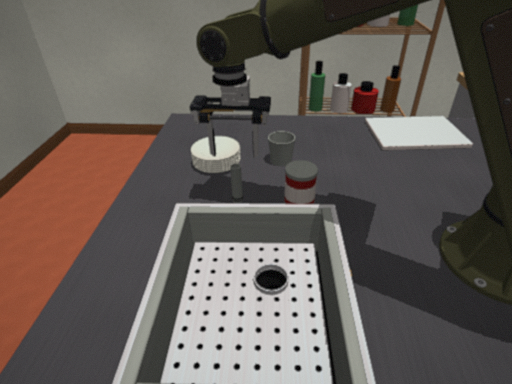

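The fingers stand either side of the pipe, which is at scene (211,185) and side (237,180), and everything else is clear. I'll go down and grip.

Emit:
{"op": "play_rows", "data": {"commands": [{"x": 0,"y": 0,"z": 0.022,"wx": 0,"wy": 0,"wz": 0,"grip": 1.0},{"x": 0,"y": 0,"z": 0.022,"wx": 0,"wy": 0,"wz": 0,"grip": 1.0},{"x": 0,"y": 0,"z": 0.022,"wx": 0,"wy": 0,"wz": 0,"grip": 1.0},{"x": 0,"y": 0,"z": 0,"wx": 0,"wy": 0,"wz": 0,"grip": 0.5},{"x": 0,"y": 0,"z": 0,"wx": 0,"wy": 0,"wz": 0,"grip": 0.4},{"x": 0,"y": 0,"z": 0,"wx": 0,"wy": 0,"wz": 0,"grip": 0.35},{"x": 0,"y": 0,"z": 0,"wx": 0,"wy": 0,"wz": 0,"grip": 0.3},{"x": 0,"y": 0,"z": 0,"wx": 0,"wy": 0,"wz": 0,"grip": 0.2},{"x": 0,"y": 0,"z": 0,"wx": 0,"wy": 0,"wz": 0,"grip": 0.0},{"x": 0,"y": 0,"z": 0,"wx": 0,"wy": 0,"wz": 0,"grip": 0.0},{"x": 0,"y": 0,"z": 0,"wx": 0,"wy": 0,"wz": 0,"grip": 0.0},{"x": 0,"y": 0,"z": 0,"wx": 0,"wy": 0,"wz": 0,"grip": 0.0}], "squeeze": 30}}

```text
clock: 3.85
eef_pos: [604.0, -174.0, 79.4]
eef_rot: [3.142, -0.0, 1.571]
wrist_force: [0.6, 0.4, -0.4]
finger_gap: 28.0
```

Emit:
{"op": "play_rows", "data": {"commands": [{"x": 0,"y": 0,"z": -0.02,"wx": 0,"wy": 0,"wz": 0,"grip": 0.0},{"x": 0,"y": 0,"z": -0.033,"wx": 0,"wy": 0,"wz": 0,"grip": 0.0},{"x": 0,"y": 0,"z": -0.033,"wx": 0,"wy": 0,"wz": 0,"grip": 0.0},{"x": 0,"y": 0,"z": -0.033,"wx": 0,"wy": 0,"wz": 0,"grip": 0.0},{"x": 0,"y": 0,"z": -0.033,"wx": 0,"wy": 0,"wz": 0,"grip": 0.0},{"x": 0,"y": 0,"z": -0.033,"wx": 0,"wy": 0,"wz": 0,"grip": 0.0},{"x": 0.027,"y": -0.009,"z": 0,"wx": 0,"wy": 0,"wz": 0,"grip": 0.0},{"x": 0.027,"y": -0.009,"z": 0,"wx": 0,"wy": 0,"wz": 0,"grip": 0.0},{"x": 0.027,"y": -0.009,"z": 0,"wx": 0,"wy": 0,"wz": 0,"grip": 0.0},{"x": 0.027,"y": -0.009,"z": 0,"wx": 0,"wy": 0,"wz": 0,"grip": 0.0},{"x": 0.027,"y": -0.009,"z": 0,"wx": 0,"wy": 0,"wz": 0,"grip": 0.0},{"x": 0.027,"y": -0.009,"z": 0,"wx": 0,"wy": 0,"wz": 0,"grip": 0.0},{"x": 0.027,"y": -0.009,"z": 0,"wx": 0,"wy": 0,"wz": 0,"grip": 0.0},{"x": 0.027,"y": -0.009,"z": 0,"wx": 0,"wy": 0,"wz": 0,"grip": 0.0},{"x": 0.027,"y": -0.009,"z": 0,"wx": 0,"wy": 0,"wz": 0,"grip": 0.0},{"x": 0.027,"y": -0.009,"z": 0,"wx": 0,"wy": 0,"wz": 0,"grip": 0.0},{"x": 0.027,"y": -0.011,"z": 0,"wx": 0,"wy": 0,"wz": 0,"grip": 0.0},{"x": 0.027,"y": -0.011,"z": 0,"wx": 0,"wy": 0,"wz": 0,"grip": 0.0},{"x": 0,"y": 0,"z": 0,"wx": 0,"wy": 0,"wz": 0,"grip": 0.0},{"x": 0,"y": 0,"z": 0,"wx": 0,"wy": 0,"wz": 0,"grip": 0.0}]}}

```text
clock: 6.35
eef_pos: [492.1, 149.6, 265.2]
eef_rot: [3.141, -0.0, 1.571]
wrist_force: [-0.2, 0.6, -2.1]
finger_gap: 27.3
```

```bash
python3 - <<'E'
from h import *
st=manip.read_state();print(st["clock"],st["eef_pos"],st["eef_rot"],st["wrist_force"],st["finger_gap"])
for n in ("scene","side"):
    p,d=manip.camera(n);cv2.imwrite(f"pics/{n}4.png",p[:,:,::-1]);np.save(f"pics/{n}4.npy",d)
    C=cloud(cam(n),d);e=st["eef_pos"]
    m=(np.hypot(C[...,0]-e[0],C[...,1]-e[1])<35)&(C[...,2]>175)&(C[...,2]<255)
    P=C[m];print(n,len(P))
    for a in range(180,260,10):
        Q=P[abs(P[:,2]-a)<4]
        if len(Q)>8: print(a,np.median(Q[:,:2],0).round(1),len(Q))
    print(P[:,2].min() if len(P) else None)
E
```

```text
6.35 [492.10960712 149.60122284 265.20593926] [ 3.14077774e+00 -1.16500055e-05  1.57087879e+00] [-0.24092125  0.55168882 -2.07898014] 27.278797362492607
scene 394
190 [501.8 153. ] 24
200 [502.3 153.8] 51
210 [502.6 153.1] 48
220 [502.6 152.4] 54
230 [502. 152.] 51
240 [502.5 152.2] 49
250 [502.9 152.1] 53
186.64824083081356
side 553
190 [492.1 158.8] 47
200 [493.7 158.9] 61
210 [492.3 158.3] 66
220 [491.7 158. ] 62
230 [493.3 158.6] 62
240 [491.2 158.6] 71
250 [492.7 158.8] 73
184.9088985827218
```

View pics/scene4.png

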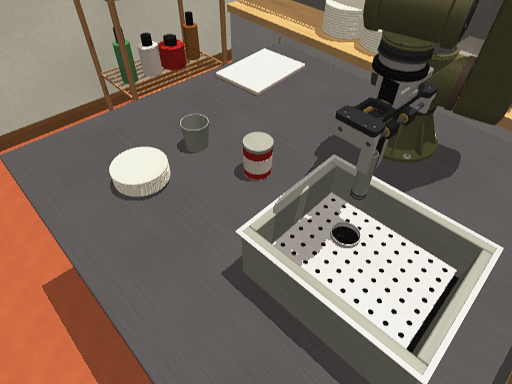

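View pics/side4.png

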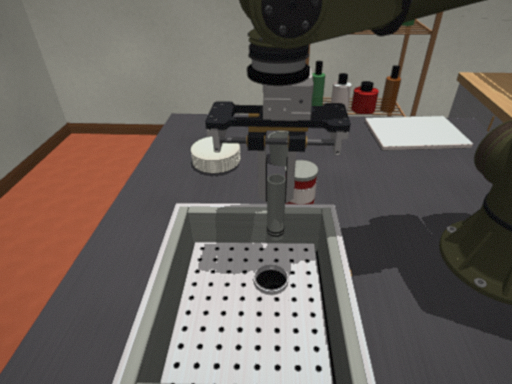

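The pipe hangs vertical, with its foot at z≈185 at side (275,234), and the bystanders have not moved. I'll go down through the cut-out to just above the floor.

Emit:
{"op": "play_rows", "data": {"commands": [{"x": 0,"y": 0,"z": 0.02,"wx": 0,"wy": 0,"wz": 0,"grip": 0.0},{"x": 0,"y": 0,"z": 0.02,"wx": 0,"wy": 0,"wz": 0,"grip": 0.0},{"x": 0,"y": 0,"z": 0.02,"wx": 0,"wy": 0,"wz": 0,"grip": 0.0},{"x": 0,"y": 0,"z": 0.02,"wx": 0,"wy": 0,"wz": 0,"grip": 0.0},{"x": 0,"y": 0,"z": 0.02,"wx": 0,"wy": 0,"wz": 0,"grip": 0.0},{"x": 0,"y": 0,"z": 0.015,"wx": 0,"wy": 0,"wz": 0,"grip": 0.0},{"x": 0,"y": 0,"z": 0.015,"wx": 0,"wy": 0,"wz": 0,"grip": 0.0},{"x": 0,"y": 0,"z": 0,"wx": 0,"wy": 0,"wz": 0,"grip": 0.0},{"x": 0,"y": 0,"z": 0,"wx": 0,"wy": 0,"wz": 0,"grip": 0.0}]}}

```text
clock: 7.58
eef_pos: [492.3, 150.0, 135.0]
eef_rot: [3.141, -0.0, 1.571]
wrist_force: [0.0, -0.0, -1.4]
finger_gap: 27.2
```

Emit:
{"op": "play_rows", "data": {"commands": [{"x": 0,"y": 0,"z": 0.003,"wx": 0,"wy": 0,"wz": 0,"grip": 0.0},{"x": 0,"y": 0,"z": 0.003,"wx": 0,"wy": 0,"wz": 0,"grip": 0.0},{"x": 0,"y": 0,"z": 0,"wx": 0,"wy": 0,"wz": 0,"grip": 0.0},{"x": 0,"y": 0,"z": 0,"wx": 0,"wy": 0,"wz": 0,"grip": 0.0}]}}

```text
clock: 8.07
eef_pos: [492.0, 150.0, 128.5]
eef_rot: [3.142, -0.0, 1.571]
wrist_force: [0.4, -1.0, -1.9]
finger_gap: 27.3
```

Emit:
{"op": "play_rows", "data": {"commands": [{"x": 0,"y": 0,"z": 0.002,"wx": 0,"wy": 0,"wz": 0,"grip": 0.0},{"x": 0,"y": 0,"z": 0.002,"wx": 0,"wy": 0,"wz": 0,"grip": 0.0},{"x": 0,"y": 0,"z": 0.001,"wx": 0,"wy": 0,"wz": 0,"grip": 0.0},{"x": 0,"y": 0,"z": 0,"wx": 0,"wy": 0,"wz": 0,"grip": 0.0}]}}

```text
clock: 8.57
eef_pos: [492.0, 150.0, 123.4]
eef_rot: [-3.141, 0.0, 1.571]
wrist_force: [0.3, 0.2, -2.3]
finger_gap: 27.5
```

Emit:
{"op": "play_rows", "data": {"commands": [{"x": 0,"y": 0,"z": 0.0015,"wx": 0,"wy": 0,"wz": 0,"grip": 0.0},{"x": 0,"y": 0,"z": 0.0015,"wx": 0,"wy": 0,"wz": 0,"grip": 0.0},{"x": 0,"y": 0,"z": 0,"wx": 0,"wy": 0,"wz": 0,"grip": 0.0},{"x": 0,"y": 0,"z": 0,"wx": 0,"wy": 0,"wz": 0,"grip": 0.0}]}}

```text
clock: 9.07
eef_pos: [492.0, 150.0, 120.5]
eef_rot: [3.142, -0.0, 1.571]
wrist_force: [-0.9, -0.1, -2.0]
finger_gap: 27.7
```

Emit:
{"op": "play_rows", "data": {"commands": [{"x": 0,"y": 0,"z": 0.0015,"wx": 0,"wy": 0,"wz": 0,"grip": 0.0},{"x": 0,"y": 0,"z": 0.0015,"wx": 0,"wy": 0,"wz": 0,"grip": 0.0},{"x": 0,"y": 0,"z": 0.0015,"wx": 0,"wy": 0,"wz": 0,"grip": 0.0},{"x": 0,"y": 0,"z": 0,"wx": 0,"wy": 0,"wz": 0,"grip": 0.0}]}}

```text
clock: 9.57
eef_pos: [491.9, 150.0, 115.8]
eef_rot: [-3.141, 0.0, 1.571]
wrist_force: [0.2, 0.2, -1.7]
finger_gap: 27.3
```

It has dropped in with no resistance: the foot is about 9 mm below the floor. I'll continue down in small steps.

Emit:
{"op": "play_rows", "data": {"commands": [{"x": 0,"y": 0,"z": 0.0025,"wx": 0,"wy": 0,"wz": 0,"grip": 0.0},{"x": 0,"y": 0,"z": 0.0025,"wx": 0,"wy": 0,"wz": 0,"grip": 0.0},{"x": 0,"y": 0,"z": 0.0025,"wx": 0,"wy": 0,"wz": 0,"grip": 0.0},{"x": 0,"y": 0,"z": 0.0025,"wx": 0,"wy": 0,"wz": 0,"grip": 0.0},{"x": 0,"y": 0,"z": 0,"wx": 0,"wy": 0,"wz": 0,"grip": 0.0}]}}

```text
clock: 10.2
eef_pos: [491.9, 150.0, 105.7]
eef_rot: [-3.141, 0.0, 1.571]
wrist_force: [-0.6, 0.3, -2.0]
finger_gap: 27.4
```

Emit:
{"op": "play_rows", "data": {"commands": [{"x": 0,"y": 0,"z": 0.0025,"wx": 0,"wy": 0,"wz": 0,"grip": 0.0},{"x": 0,"y": 0,"z": 0.0025,"wx": 0,"wy": 0,"wz": 0,"grip": 0.0},{"x": 0,"y": 0,"z": 0.002,"wx": 0,"wy": 0,"wz": 0,"grip": 0.0},{"x": 0,"y": 0,"z": 0.0015,"wx": 0,"wy": 0,"wz": 0,"grip": 0.0},{"x": 0,"y": 0,"z": 0,"wx": 0,"wy": 0,"wz": 0,"grip": 0.0}]}}

```text
clock: 10.82
eef_pos: [492.0, 150.0, 97.3]
eef_rot: [-3.141, 0.0, 1.571]
wrist_force: [-0.1, 0.3, -2.0]
finger_gap: 27.2
```

Emit:
{"op": "play_rows", "data": {"commands": [{"x": 0,"y": 0,"z": 0.001,"wx": 0,"wy": 0,"wz": 0,"grip": 0.0},{"x": 0,"y": 0,"z": 0.001,"wx": 0,"wy": 0,"wz": 0,"grip": 0.0},{"x": 0,"y": 0,"z": 0.0007,"wx": 0,"wy": 0,"wz": 0,"grip": 0.0},{"x": 0,"y": 0,"z": 0,"wx": 0,"wy": 0,"wz": 0,"grip": 0.0}]}}

```text
clock: 11.32
eef_pos: [492.0, 150.0, 94.7]
eef_rot: [-3.142, 0.0, 1.571]
wrist_force: [-0.6, 0.4, -1.9]
finger_gap: 27.2
```

Emit:
{"op": "play_rows", "data": {"commands": [{"x": 0,"y": 0,"z": 0.0005,"wx": 0,"wy": 0,"wz": 0,"grip": 0.0},{"x": 0,"y": 0,"z": 0.0005,"wx": 0,"wy": 0,"wz": 0,"grip": 0.0},{"x": 0,"y": 0,"z": 0,"wx": 0,"wy": 0,"wz": 0,"grip": 0.0}]}}

```text
clock: 11.7
eef_pos: [492.2, 150.1, 94.4]
eef_rot: [3.141, -0.0, 1.571]
wrist_force: [-1.9, 0.4, 5.4]
finger_gap: 27.3
```

Upward contact force has appeared at TCP z 94.4, exactly 15 mm above the counter grasp height, so the foot is on the socket bottom. I'll release and retreat.

Emit:
{"op": "play_rows", "data": {"commands": [{"x": 0,"y": 0,"z": 0,"wx": 0,"wy": 0,"wz": 0,"grip": 0.34},{"x": 0,"y": 0,"z": 0,"wx": 0,"wy": 0,"wz": 0,"grip": 0.4},{"x": 0,"y": 0,"z": 0,"wx": 0,"wy": 0,"wz": 0,"grip": 0.5},{"x": 0,"y": 0,"z": 0,"wx": 0,"wy": 0,"wz": 0,"grip": 0.65},{"x": 0,"y": 0,"z": 0,"wx": 0,"wy": 0,"wz": 0,"grip": 0.65},{"x": 0,"y": 0,"z": 0,"wx": 0,"wy": 0,"wz": 0,"grip": 0.65}]}}

```text
clock: 12.45
eef_pos: [492.0, 150.0, 93.7]
eef_rot: [3.142, -0.0, 1.571]
wrist_force: [-0.6, 0.5, -0.6]
finger_gap: 60.8
```

Emit:
{"op": "play_rows", "data": {"commands": [{"x": 0,"y": 0,"z": -0.01,"wx": 0,"wy": 0,"wz": 0,"grip": 0.65},{"x": 0,"y": 0,"z": -0.02,"wx": 0,"wy": 0,"wz": 0,"grip": 0.65},{"x": 0,"y": 0,"z": -0.03,"wx": 0,"wy": 0,"wz": 0,"grip": 0.65},{"x": 0,"y": 0,"z": -0.03,"wx": 0,"wy": 0,"wz": 0,"grip": 0.65},{"x": 0,"y": 0,"z": -0.03,"wx": 0,"wy": 0,"wz": 0,"grip": 0.65},{"x": -0.02,"y": 0,"z": -0.02,"wx": 0,"wy": 0,"wz": 0,"grip": 0.65},{"x": -0.02,"y": 0,"z": 0,"wx": 0,"wy": 0,"wz": 0,"grip": 0.65},{"x": -0.02,"y": 0,"z": 0,"wx": 0,"wy": 0,"wz": 0,"grip": 0.65},{"x": 0,"y": 0,"z": 0,"wx": 0,"wy": 0,"wz": 0,"grip": 0.65},{"x": 0,"y": 0,"z": 0,"wx": 0,"wy": 0,"wz": 0,"grip": 0.65}]}}

```text
clock: 13.7
eef_pos: [492.0, 90.5, 234.1]
eef_rot: [3.141, -0.0, 1.571]
wrist_force: [1.0, -0.2, -0.4]
finger_gap: 61.3
```

```bash
python3 - <<'E'
from h import *
st=manip.read_state();print(st["clock"],st["eef_pos"],st["wrist_force"],st["finger_gap"])
for n in ("wrist","scene","side"):
    p,d=manip.camera(n);cv2.imwrite(f"pics/{n}5.png",p[:,:,::-1])
    C=cloud(cam(n,st),d)
    m=(np.hypot(C[...,0]-492,C[...,1]-150)<25)&(C[...,2]>90)&(C[...,2]<180)
    P=C[m];print(n,len(P),"z99",np.percentile(P[:,2],[50,95,99]).round(1))
    T=P[P[:,2]>np.percentile(P[:,2],99)-4];print(((T.min(0)+T.max(0))/2).round(1),(T.max(0)-T.min(0)).round(1))
    for a in range(95,130,10):
        Q=P[abs(P[:,2]-a)<4]
        if len(Q)>8: print(a,np.median(Q[:,:2],0).round(1),len(Q))
E
```

```text
13.7 [491.98192809  90.45620456 234.07222368] [ 0.99943914 -0.23522194 -0.42347301] 61.3371308222229
wrist 279 z99 [129.  130.6 131.1]
[492.5 149.2 129.3] [26.3 26.8  4.4]
95 [489.6 141.1] 18
105 [492.5 142.3] 22
115 [492. 140.] 19
125 [489.9 145.2] 65
scene 284 z99 [118.8 132.  133.2]
[491.6 148.6 132.2] [26.8 26.3  5.7]
95 [503.  153.6] 31
105 [501.2 152.6] 36
115 [495.7 149.7] 54
125 [495.4 148.8] 63
side 370 z99 [116.4 129.3 130.1]
[492.8 147.1 128.8] [26.6 28.9  4.9]
95 [494.6 158.7] 43
105 [492.8 158.2] 57
115 [493.  155.8] 79
125 [493.  149.8] 106
```

View pics/wrist5.png

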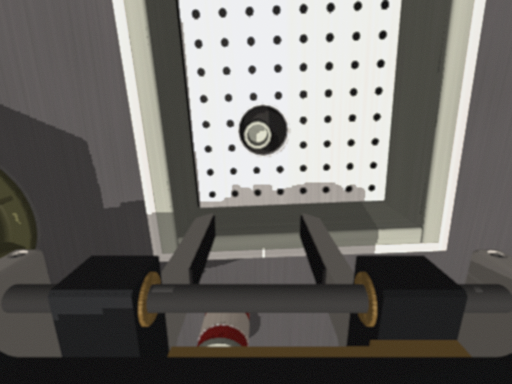

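View pics/scene5.png

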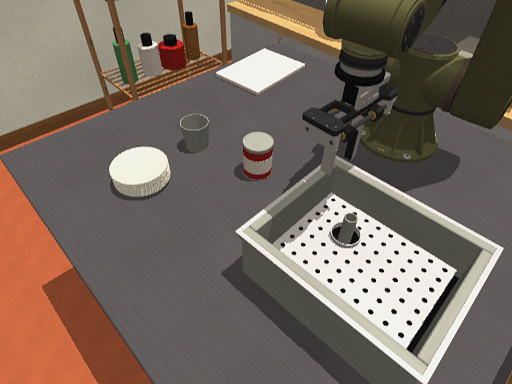

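View pics/side5.png

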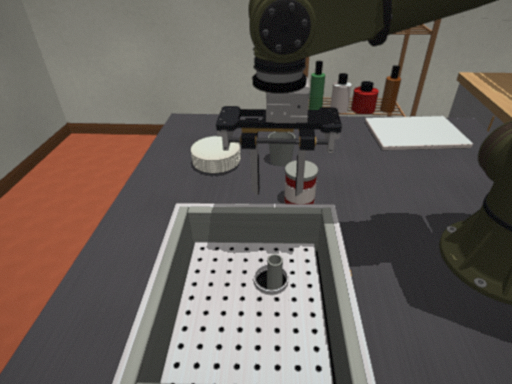

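All three views show the pipe standing upright in the collar, at wrist (257,134), scene (348,223) and side (275,270). Its top is at about 130 mm, the gripper is clear and the bystanders have not moved.

```bash
python3 -c "
from cell import manip
print(manip.sign_off())"
```

```text
the job is handed in; nothing more can be done
None
```

The standpipe is in the drain socket, fully home and standing upright. I handed the job in at about 14 s, with the gripper open and clear of everything.

- **Finding the socket:** I did not feel about for it. The wrist camera could see the socket through the cut-out, centred near (492, 150), about 7.5 mm from the cut-out's centre. I put the foot down slowly there, watching the force, and it went in on the first try without touching the edge.
- **Fully home:** The force rose to about 5 N upward when the foot met the bottom. The tool was then 15 mm above its grasp height on the counter, which is where it should be with the pipe home.
- **Last checks:** The pipe's top measured 131 mm (wrist camera), 130 mm (side) and 133 mm (scene), against the required 130 mm. The scene camera reads a few mm high. The cameras also differ by about 2 mm on the pipe's y position, which is within calibration.
- **Other things on the counter:** In the last pictures the tin, pot and plates look where they were at the start; I did not re-measure them.

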